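# Bring a circuit board under the magnifier and select its ring light

## Robot

A 6-joint arm with a two-finger parallel gripper is mounted at the origin on the work surface. World frame = base frame: x ahead of the robot, y to its left, z up, the work surface at z = 0. Lengths are in m, angles in rad, forces in N, time in s.
With the tool pointing down it reaches from about 0.35 to 0.975 m from the base axis. Payload 4.9 kg.
Tool frame: the origin (TCP) lies at the very end of the fingers, on their centre line; the grasp point (between the pads) lies 19 mm behind it; z points along the fingers, y is the line along which they close (so a half turn about z gives the same grasp; the last joint's range is limited). The gripper opens to 85 mm and grips with 20 to 120 N. Pads are 22 mm wide; open, the fingers measure 114 mm over their backs; the gripper's body (76 mm by 85 mm) begins 54 mm behind the grasp point. The pads swing forward as they close: fully open they stand 13 mm farther back than shut.
Start: joints at [1.038, 0.053, 1.613, -0, 1.476, -0.119], TCP at [0.251, 0.572, 0.208] pointing down, gripper open.
Joint ranges: [-3.01, 3.01], [-1.01, 2.22], [0.06, 2.58], [-1.02, 4.17], [0.09, 2.62], [-3.14, 3.14]. Speed limits (rad/s): [2.57, 2.57, 3.14, 3.14, 3.14, 3.14].

## Interface

Orientations are given as a rotation vector (axis times angle).
In Python, from station import get_obs, get_image, get_calibration, finish_job gives the robot as it stands.
- The arm moves only by the tool servo_tool, never from a script. Its argument "increments" is a list of rows, each a list of 5 numbers: the opening, from 0 (shut) to 1 (fully open), then the shift along the tool's x, y, z in mm, then the turn about the tool's z in degrees. In form: [[jaw, tx, ty, tz, spin], ...]. A call has 1 to 12 rows; each row shifts and turns the commanded pose from where the row before left it, along the tool's axes as they then stand; what a row does not reach is not made up. A row lasts 1/8 s, in which the tool goes at most 62.5 mm and 10.7 degrees, less where a joint would pass 70% of its speed; a pose out of reach is approached as far as the arm can. A call is refused whole if a number of a shift passes 62.5 or a number of a turn 10.7, either way. A call with a gripper value outside its range is refused whole. The fingers move at their own pace and stop on an object; "force" is the grip in N (left out, the last holds). Time passes only in rows, so rows that do not move let the fingers close. It gives the time, the measured TCP pose, the force, the opening and the grip force at its end, in the units of the state.
- get_obs(): the state, without advancing time (a new reading comes with each control period).
- get_image(name): name is "scene" or "side" or "wrist"; returns the picture (480x640x3 uint8, red, green, blue); there is no depth.
- get_calibration(name): a dict with "fx", "fy", "cx", "cy" (pixels), "R" (3x3) and "t" (3): a world point X has camera coordinates R X + t; the wrist camera has in their place "mount" (4x4, takes a point from camera to tool coordinates, whose origin is the TCP and whose axes are the flange's). Camera axes: x right, y down, z forward; pixel columns grow to the right and rows downward; lengths in m; the calibration is good to about 2 mm. The wrist camera is an equidistant fisheye: a pixel r from the principal point sees the ray r / f radians off the axis. A picture is of the moment at which its call begins: read the wrist's pose just before it. get_calibration takes no time and is no camera call.
- finish_job(): hands the job in; it is judged then, once.
The state is a dict: "t": time; "q": joint angles; "dq": joint speeds; "effort": joint torques, N m; "tool_pos": TCP position; "tool_rot": TCP orientation; "contact_force": force on the tool from outside, world axes, zero at the start; "wrist_torque": the same for the moment, N m; "opening": finger opening in m; "grip_force": force on a finger pad.
Only numpy, scipy, OpenCV 4.12 (cv2) and the standard library are available. Lean on these libraries where they do the work, as an engineer would, in place of code of your own. Each camera call takes 0.05 s, during which the arm holds its last target. There are 200 camera calls.

## Task

Push the board carrier along its channel until its front end rests against the end stop under the magnifier, then turn the lamp console's selector so that it points at the ring mark and has clicked into that position. Leave the carrier at the stop and flat in its channel, and leave the other things on the bench where they are.

Things in the scene. Friction and masses are not known exactly. Their poses are not given: they have to be found in the camera images.
- station: White inspection station fixed to the bench, position, yaw and side of the bench vary; origin on the bench under the channel. Base 360 x 170, 12 thick (x -170 to 190). Channel along its x: 94 wide between aluminium rails 14 high, 12 wide (x -165 to 135), open at the -x end, the robot's side
- stop (a point): middle of the end stop's face: an aluminium bar across the channel at the station's x = 135, its top 30 above the bench
- lens (a point): centre of the magnifier's underside, 174 above the bench: a round black ring, 120 across, over the far part of the channel at the station's x = 100, on a steel post at x = 170
- carrier: Loose aluminium board carrier with a green circuit board on it, lying flat in the channel: 150 long (x), 90 wide, 10 thick, about 0.3 kg; origin at the centre of its underside, 12 above the bench, x towards the end stop. At its rear end (x -75 to -67) stands an upright plate, 60 wide, from 10 to 54 above the underside, to push on
- carrier_plate (a point): middle of the rear face of the carrier's upright plate, 32 above the carrier's underside (44 above the bench)
- carrier_front (a point): middle of the carrier's front end face, which must meet the end stop
- console: Grey lamp console fixed to the bench, 230 x 230, top 45 above the bench, with a round black dial face; origin on the bench under the selector's axis; it stands on the other side from the station, position and yaw vary
- selector (a joint): turn of the selector, rad, growing clockwise seen from above. Seven detents 0.5585 (32 deg) apart at 0 ... 3.351; it springs into the nearest one when let go (peak torque about 0.15 N m). At value q it points at the angle 1.6755 - q from the console's x axis (anticlockwise). It starts at or between the first two, which have no mark; nor has the last
- selector_axis (a point): on the selector's axis at the top of its handle, 40 above the console's top. The aluminium handle is a blade 16 thick (from 10 to 40 above the console's top) with a black line on its top, reaching 24 behind the axis and 58 in front to a pointed nose; a round black foot 48 across and 11 high lies under it
- selector_nose (a point): tip of the handle's pointed nose, 58 from the axis, at mid height of the blade (25 above the console's top)
- selector_aim (a point): imaginary point ahead of the nose, 85 from the axis, at the height of the console's top: it lies over the mark that the selector points at
- mark_ring: the ring mark, THE TARGET: flat white ring on the dial face, 28 across with a 17 hole, centre 87 from the selector's axis. The four marks are flat and fixed, one each at the detents 1.117, 1.676, 2.234 and 2.793, in an order that varies
- mark_disc: flat white full disc, 28 across, another mode
- mark_dot: flat white small dot, 12 across, another mode
- mark_cross: flat white cross, 28 across, another mode
- screwdriver: bystander: black-handled screwdriver lying between the two units, 170 long; origin in its middle on the bench
- loupe: bystander: black eye loupe, 60 across, 34 high; origin at the centre of its underside
- bottle: bystander: small flux bottle, 44 across, 110 high; origin at the centre of its underside
- reel: bystander: wire reel standing on its flange, 66 across, 46 high; origin at the centre of its underside
- tray: bystander: clear parts tray 130 x 90 x 30; origin at the centre of its underside
- cleaner: bystander: steel tip-cleaner cup, 76 across, 60 high; origin at the centre of its underside
Not all that is in view belongs to the job. What is shaped like the carrier but blue or red is not meant.

How it is judged:
On the way, in this order (a step that is already met when the one before it is completed fails the run):
1. the carrier's front end is against the end stop (x of carrier_front in the frame of station above 0.131 m and z of carrier_front in the frame of station below 0.021 m and y of carrier_front in the frame of station between -0.008 and 0.008 m and angle between carrier's own z axis and vertical below 0.08 rad), for 0.2 s.
2. the selector has clicked into the position of the ring mark (horizontal distance between selector_aim and mark_ring below 0.012 m and velocity of joint selector between -0.1 and 0.1 rad/s), for 0.3 s.
At the end, for the whole second after the job is handed in: The selector rests pointing at the ring mark (its aim point within 12 mm of the ring's centre), and the carrier lies at rest, flat in its channel (tilted less than 0.08 rad), its front end within 4 mm of the end stop (all of step 1 and horizontal distance between selector_aim and mark_ring below 0.012 m and velocity of joint selector between -0.05 and 0.05 rad/s and linear speed of carrier below 0.01 m/s); the robot touches nothing.
It fails at once if a bystander (screwdriver, loupe, bottle, reel, tray or cup) is moved more than 30 mm (distance of any of screwdriver, loupe, bottle, reel, tray, cleaner from where it was at the start of the episode above 0.03 m).
It also fails if it takes over 58 s, if anything falls off the work surface, if the arm or the gripper's body presses on something with over 40 N, if the wrist force passes 120 N, or if a joint passes its speed limit or range.

## Working session

There is one attempt and no reset: what is moved stays moved. The work goes in short steps, Python scripts to look and compute and a tool call to move; the robot and the scene stay as the last step left them, time stands still between calls to the robot, and variables do not carry over. Pictures are saved under pics/ and viewed, at most 10 in all, crops included, and the job is handed in when it is done.

Besides the shell and the picture viewer there is one more tool, called after ">>>" in YAML: its name, and indented under it one key for each argument. servo_tool: Moves the arm, as the interface text tells. Its arguments: {"type":"object","properties":{"increments":{"type":"array"},"force":{"type":"number"}},"required":["increments"]}

```bash
mkdir -p pics; cat > h.py <<'E'
import numpy as np,cv2
from scipy.spatial.transform import Rotation as Ro
from station import get_obs,get_image,get_calibration
def ray(n,u,v,o=None):
    c=get_calibration(n)
    if n!='wrist':
        d=np.array([(u-c['cx'])/c['fx'],(v-c['cy'])/c['fy'],1]);R=np.array(c['R']);t=np.array(c['t'])
        return -R.T@t,R.T@d/np.linalg.norm(d)
    a=np.array([(u-c['cx'])/c['fx'],(v-c['cy'])/c['fy']]);r=np.linalg.norm(a)
    d=np.r_[a/max(r,1e-9)*np.sin(r),np.cos(r)];M=np.array(c['mount'])
    T=Ro.from_rotvec(o['tool_rot']).as_matrix()
    return T@M[:3,3]+np.array(o['tool_pos']),T@M[:3,:3]@d
def atz(n,u,v,z,o=None):
    p,d=ray(n,u,v,o);return p+d*(z-p[2])/d[2]
def tri(rs):
    A=sum(np.eye(3)-np.outer(d,d) for p,d in rs);b=sum((np.eye(3)-np.outer(d,d))@p for p,d in rs)
    X=np.linalg.solve(A,b);return X,[np.linalg.norm((np.eye(3)-np.outer(d,d))@(X-p)) for p,d in rs]
def save(n,f):
    im=get_image(n);cv2.imwrite('pics/'+f,im[:,:,::-1]);return im
E
python3 - <<'E'
from h import *
import json
o=get_obs();print(o)
for n in('scene','side','wrist'):save(n,n+'0.png')
json.dump({k:np.array(o[k]).tolist() for k in('tool_pos','tool_rot')},open('o0.json','w'))
for n in('scene','side','wrist'):print(n,get_calibration(n))
E
```

```text
{'t': 0.0, 'q': array([ 1.03800312e+00,  5.33292028e-02,  1.61428141e+00,  2.22456657e-05,
        1.47601560e+00, -1.19031243e-01]), 'dq': array([-0.00216461, -0.00028034,  0.00111826,  0.00089997,  0.000656  ,
       -0.0010295 ]), 'effort': array([ 6.75354386e-04, -3.93685591e+01, -3.70174205e+01, -5.75154695e-05,
        7.11604502e-03,  9.04039979e-06]), 'tool_pos': array([0.25095512, 0.57167494, 0.20688774]), 'tool_rot': array([-6.45174426e-01, -3.07394258e+00,  3.01437276e-03]), 'contact_force': array([0.40335919, 0.37727726, 0.61000042]), 'wrist_torque': array([-0.00980735, -0.01352705,  0.01468796]), 'grip_force': 0.0, 'opening': 0.08528489854740563}
scene {'fx': 493.05946981496794, 'fy': 493.05946981496794, 'cx': 325.69540944074674, 'cy': 237.48810323287802, 'R': array([[ 0.68512389,  0.72829847,  0.01365995],
       [ 0.51995089, -0.47582202, -0.70939726],
       [-0.51015323,  0.49312752, -0.70467647]]), 't': array([-0.39656245, -0.18935675,  1.64592256])}
side {'fx': 622.5813434930491, 'fy': 622.5813434930491, 'cx': 321.3435748875471, 'cy': 235.550275164459, 'R': array([[-0.88346322, -0.46830877,  0.0134028 ],
       [-0.33865315,  0.61857705, -0.70899681],
       [ 0.32373876, -0.63091151, -0.70508431]]), 't': array([0.47009805, 0.29385227, 1.7602495 ])}
wrist {'fx': 371.64829954431775, 'fy': 371.64829954431775, 'cx': 323.1231085276863, 'cy': 232.61755094809462, 'mount': array([[ 1.25830100e-03, -9.55355145e-01, -2.95457212e-01,
         7.53586309e-02],
       [ 9.99999200e-01,  1.24128826e-03,  2.45141639e-04,
        -1.25860017e-03],
       [ 1.32550242e-04, -2.95457284e-01,  9.55355942e-01,
        -1.66685184e-01],
       [ 0.00000000e+00,  0.00000000e+00,  0.00000000e+00,
         1.00000000e+00]])}
```

View pics/scene0.png

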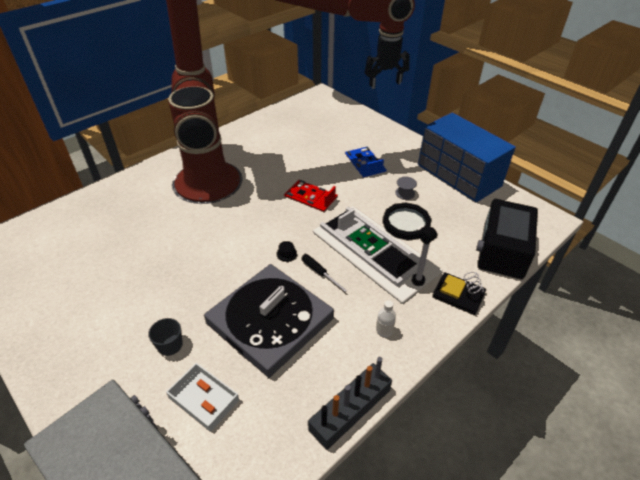

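View pics/side0.png

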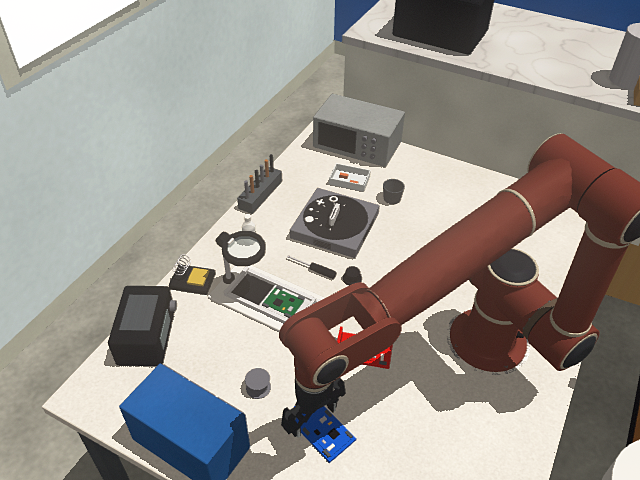

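The scene view shows the station centred near (370,250), the console near (270,318), and blue and red decoys. The side view is partly blocked by the arm. I'll enlarge both.

```bash
python3 - <<'E'
import cv2
a=cv2.imread('pics/scene0.png')[195:385,195:455];cv2.imwrite('pics/a.png',cv2.resize(a,None,fx=3,fy=3,interpolation=cv2.INTER_CUBIC))
a=cv2.imread('pics/side0.png')[180:330,200:400];cv2.imwrite('pics/b.png',cv2.resize(a,None,fx=4,fy=4,interpolation=cv2.INTER_CUBIC))
E
```

```text
(no output)
```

View pics/a.png

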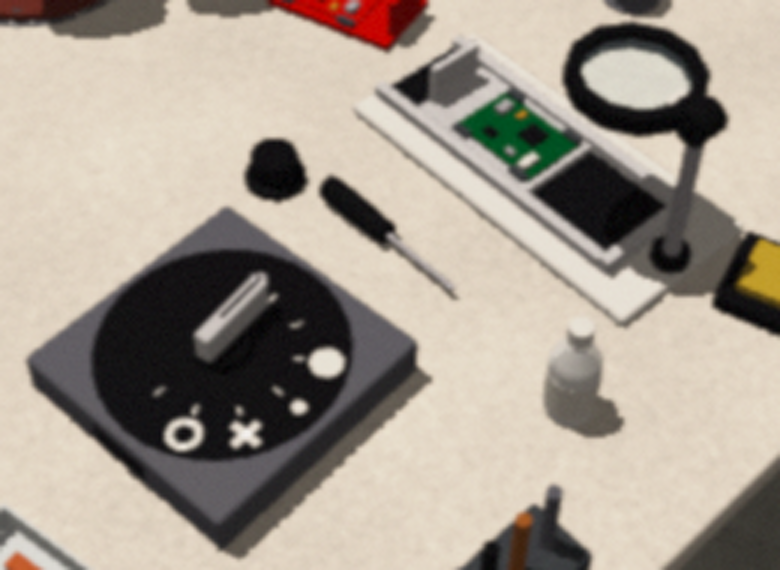

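View pics/b.png

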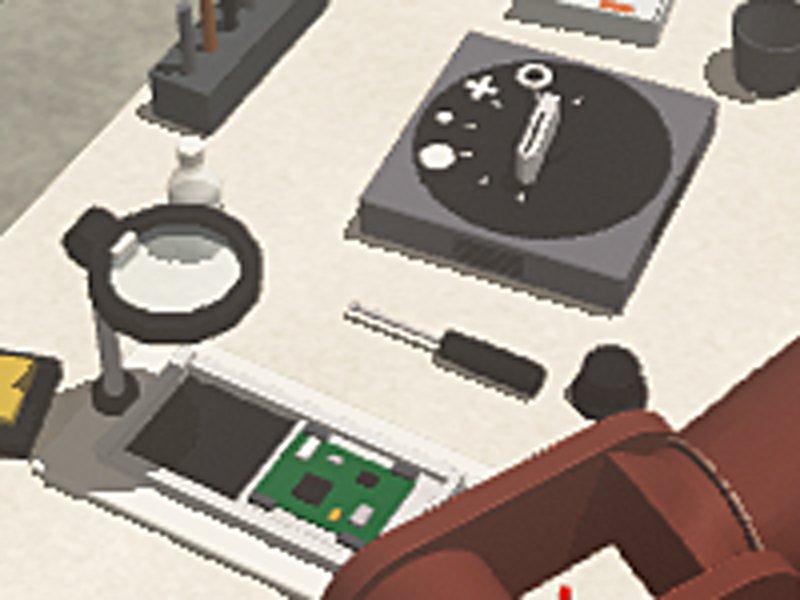

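The ring is the last mark clockwise (scene 256,340; side 333,199), at detent 2.793. The selector's nose points up-right in the scene view. The green carrier is at the near end of the channel. Next step is a rough triangulation.

```bash
python3 - <<'E'
from h import *
from scipy.optimize import least_squares
A=lambda x,y:((x+.5)/3-.5+195,(y+.5)/3-.5+195)
B=lambda x,y:((x+.5)/4-.5+200,(y+.5)/4-.5+180)
def T(n,a,b):
    X,e=tri([ray('scene',*A(*a)),ray('side',*B(*b))]);print(n,X.round(4),np.round(e,4));return X
m=[T('disc',(326,362),(437,156)),T('dot',(299,407),(444,117)),T('cross',(246,433),(481,88)),T('ring',(184,434),(534,76))]
q=np.array([1.117,1.676,2.234,2.793])
def f(p):
    a=1.6755-q+p[2];return (np.c_[p[0]+.087*np.cos(a),p[1]+.087*np.sin(a)]-np.array(m)[:,:2]).ravel()
best=min((least_squares(f,[.7,0,y]) for y in(-2,-.5,1,2.5)),key=lambda r:r.cost)
print('console',best.x,best.fun.round(4))
for p in((262,278),(200,350)):print('blade top',atz('scene',*A(*p),.085))
for p in((550,98),(530,178)):print('blade side',atz('side',*B(*p),.085))
T('bottle cap',(580,328),(190,148))
T('front',(581,150),(301,424))
T('frontL',(535,190),(0,0)) if 0 else 0
for p in((357,110),(625,318),(466,38),(745,240)):print('base',atz('scene',*A(*p),.012))
for p in((432,68),(470,40)):print('plate',atz('scene',*A(*p),.066))
for p in((535,188),(583,150)):print('cfront',atz('scene',*A(*p),.022))
for p in((240,497),(303,424)):print('cfront side',atz('side',*B(*p),.022))
print('stop top',[atz('scene',*A(*p),.03) for p in((612,255),(665,205))])
for n,p,z in(('loupe',(275,185),0),('sd0',(325,185),.01),('sd1',(457,296),.005),('bottle',(570,415),0),('lens',(637,77),.174)):print(n,atz('scene',*A(*p),z))
E
```

```text
disc [ 0.6578 -0.1496  0.0478] [0.0004 0.0004]
dot [ 0.6758 -0.1941  0.0474] [0.0002 0.0002]
cross [ 0.6659 -0.2405  0.0475] [0. 0.]
ring [ 0.6339 -0.2762  0.047 ] [0.0002 0.0002]
console [ 0.58869291 -0.2017883   0.09061097] [ 0.0002  0.0004 -0.0004  0.0002  0.0004 -0.0006 -0.0001 -0.    ]
blade top [ 0.57931958 -0.15008838  0.085     ]
blade top [ 0.60258593 -0.23256854  0.085     ]
blade side [ 0.59148276 -0.21947061  0.085     ]
blade side [ 0.56267019 -0.12781519  0.085     ]
bottle cap [ 0.8014 -0.0098  0.1068] [0.0006 0.0006]
front [0.6225 0.1675 0.0541] [0.0219 0.0219]
base [0.42917052 0.09152293 0.012     ]
base [0.77818786 0.0886834  0.012     ]
base [0.42600999 0.24791851 0.012     ]
base [0.79417853 0.2380932  0.012     ]
plate [0.47627493 0.14684001 0.066     ]
plate [0.47231216 0.20309393 0.066     ]
cfront [0.62604754 0.13674875 0.022     ]
cfront [0.62332286 0.20709215 0.022     ]
cfront side [0.62300869 0.21275893 0.022     ]
cfront side [0.61864106 0.13101262 0.022     ]
stop top [array([0.73216311, 0.12164155, 0.03      ]), array([0.72579053, 0.20310765, 0.03      ])]
loupe [ 0.44321618 -0.02662955  0.        ]
sd0 [0.48245525 0.00236526 0.01      ]
sd1 [0.65835261 0.0026807  0.005     ]
bottle [ 0.80811696 -0.01426643  0.        ]
lens [0.68476254 0.18335074 0.174     ]
```

View pics/wrist0.png

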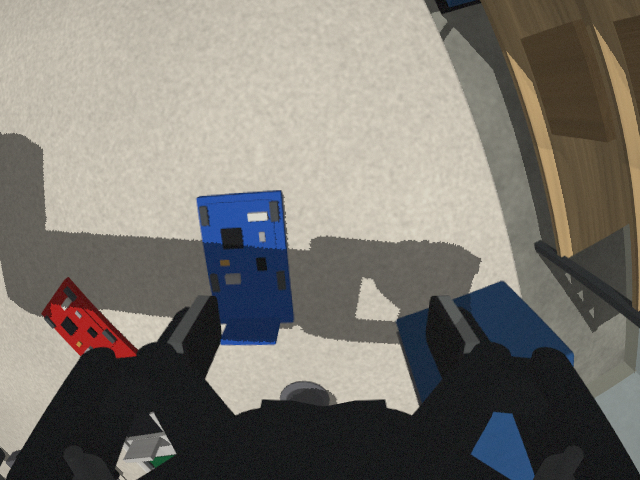

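The marks fit the console model to 0.6 mm, and their measured height of about 47 mm agrees with the given 45. The wrist picture shows only the decoys and the gripper, so I'm moving over the carrier for a closer wrist view.

>>> servo_tool:
  increments:
    - [0,0,0,-15,-8]
    - [0,0,0,-15,-8]
    - [0,0,0,-15,-7.7]
    - [0,-34,-50,0,0]
    - [0,-34,-50,0,0]
    - [0,-34,-50,0,0]
    - [0,-34,-50,0,0]
    - [0,-34,-50,0,0]
    - [0,-34,-50,0,0]
    - [0,-34,-50,0,0]
    - [0,-34,-50,0,0]
    - [0,0,0,0,0]

```text
t: 1.65
tool_pos: [0.5246, 0.1689, 0.2525]
tool_rot: [-0.01, -3.141, 0.001]
contact_force: [-0.1, -0.1, -0.4]
opening: 0.0002
grip_force: 0.0
```

```bash
python3 - <<'E'
from h import *
import json
o=get_obs();print(o['t'],o['tool_pos'],o['tool_rot'],o['q'])
im=save('wrist','w1.png');json.dump({k:np.array(o[k]).tolist() for k in('tool_pos','tool_rot')},open('o1.json','w'))
E
```

```text
1.65 [0.52458404 0.16888753 0.25245883] [-9.55729881e-03 -3.14065743e+00  1.25915662e-03] [ 1.76762970e-01 -1.45902510e-01  1.73149100e+00 -6.24362979e-04
  1.55705315e+00 -1.38793829e+00]
```

View pics/w1.png

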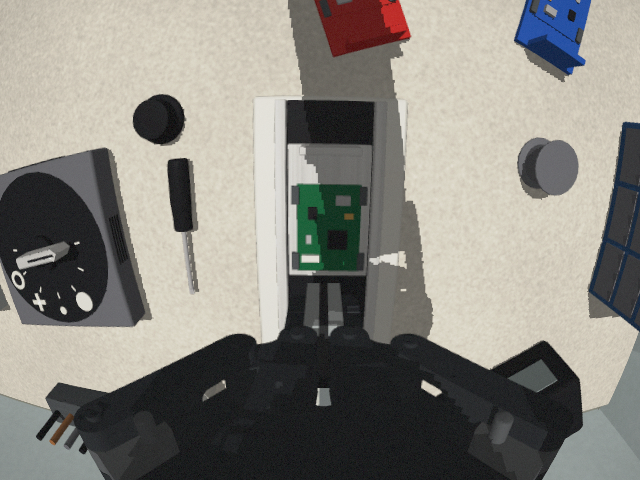

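The wrist view shows the carrier from its rear edge (289–372, 144) to its front edge (288–366, 274), with the base's rear corners at (254,98) and (407,100). The console, with the nose near (67,246), is at the left.

```bash
python3 - <<'E'
from h import *
import json
o=json.load(open('o1.json'))
for n,u,v,z in(('baseRL',254,98,.012),('baseRR',407,100,.012),('baseFL',261,335,.012),('carRL',289,144,.022),('carRR',372,145,.022),('carFL',288,273,.022),('carFR',366,275,.022),('railL rear',287,101,.026),('railL front',289,330,.026),('railR rear',374,101,.026),('railR front',369,270,.026),('nose',68,245,.070),('tail',17,266,.085),('selmid line a',24,262,.085),('b',62,246,.085),('ring',18,281,.045),('disc',85,301,.045),('cross',39,302,.045)):
    print(n,atz('wrist',u,v,z,o).round(4))
im=cv2.imread('pics/w1.png')
a=cv2.resize(im[85:285,240:420],None,fx=3,fy=3,interpolation=cv2.INTER_CUBIC)
b=cv2.resize(im[220:290,0:100],None,fx=2.6,fy=2.6,interpolation=cv2.INTER_CUBIC)
c=np.zeros((600,800,3),np.uint8);c[:600,:540]=a;c[:182,540:800]=b;cv2.imwrite('pics/c.png',c)
E
```

```text
baseRL [0.421 0.093 0.012]
baseRR [0.4233 0.2596 0.012 ]
baseFL [0.7136 0.0857 0.012 ]
carRL [0.4725 0.1315 0.022 ]
carRR [0.4737 0.2199 0.022 ]
carFL [0.6203 0.1261 0.022 ]
carFR [0.6234 0.2172 0.022 ]
railL rear [0.4265 0.1304 0.026 ]
railL front [0.6961 0.1244 0.026 ]
railR rear [0.4265 0.2211 0.026 ]
railR front [0.6154 0.22   0.026 ]
nose [ 0.5705 -0.1362  0.07  ]
tail [ 0.595  -0.2266  0.085 ]
selmid line a [ 0.5889 -0.2097  0.085 ]
b [ 0.5666 -0.1332  0.085 ]
ring [ 0.6365 -0.2812  0.045 ]
disc [ 0.6582 -0.1507  0.045 ]
cross [ 0.6677 -0.2454  0.045 ]
```

View pics/c.png

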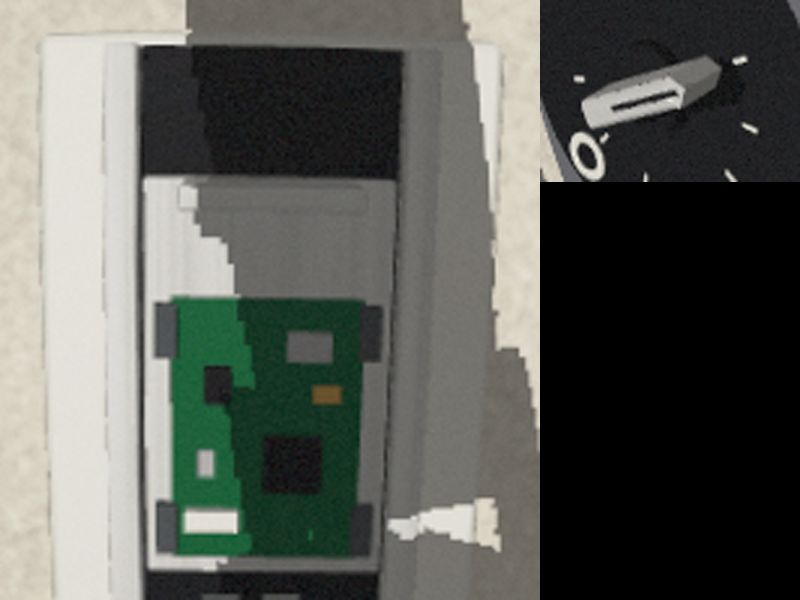

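>>> servo_tool:
  increments:
    - [0,45,4,0,0.9]
    - [0,45,4,0,0]
    - [0,0,0,43,0]
    - [0,0,0,43,0]
    - [0,0,0,43,0]
    - [0,0,0,43,0]
    - [0,0,0,30,0]
    - [0,0,0,15,0]
    - [0,0,0,0,0]

```text
t: 2.82
tool_pos: [0.4323, 0.1814, 0.0354]
tool_rot: [-0.023, -3.14, 0.001]
contact_force: [0.5, 0.1, 0.0]
opening: -0.0003
grip_force: 0.0
```

>>> servo_tool:
  increments:
    - [0,-10,-4.5,0,0.4]
    - [0,-10,0,0,0]
    - [0,-8,0,0,0]
    - [0,-10,0,0,0]
    - [0,-12,0,0,0]
    - [0,-14,0,0,0]
    - [0,-14,0,0,0]
    - [0,-14,0,0,0]
    - [0,-12,0,0,0]
    - [0,-8,0,0,0]
    - [0,-4,0,0,0]
    - [0,0,0,0,0]

```text
t: 4.32
tool_pos: [0.5498, 0.1738, 0.0362]
tool_rot: [0.036, 3.14, 0.0]
contact_force: [1.4, -0.2, 0.2]
opening: -0.0002
grip_force: 0.0
```

>>> servo_tool:
  increments:
    - [0,-4,0,0,0]
    - [0,-4,0,0,0]
    - [0,-3,0,0,0]
    - [0,-2,0,0,0]
    - [0,-2,0,0,0]
    - [0,0,0,0,0]

```text
t: 5.08
tool_pos: [0.5646, 0.1735, 0.0361]
tool_rot: [0.036, 3.141, 0.0]
contact_force: [-0.3, -0.0, 0.7]
opening: -0.0002
grip_force: 0.7
```

>>> servo_tool:
  increments:
    - [0,-2,0,0,0]
    - [0,-1.5,0,0,0]
    - [0,-1.5,0,0,0]
    - [0,-1.5,0,0,0]
    - [0,0,0,0,0]

```text
t: 5.7
tool_pos: [0.5645, 0.1735, 0.036]
tool_rot: [-0.035, -3.125, 0.002]
contact_force: [-23.7, -0.5, 16.9]
opening: 0.0
grip_force: 12.0
```

```bash
python3 - <<'E'
from h import *
import json
a=save('scene','s2.png')[195:305,310:450];b=save('side','d2.png')[240:330,205:345]
c=np.zeros((580,800,3),np.uint8)
c[:330,:420]=cv2.resize(a,None,fx=3,fy=3,interpolation=2)
c[:270,420-40:800]=cv2.resize(b,None,fx=3,fy=3,interpolation=2)[:,:420]
o=get_obs();print(o['tool_pos'],o['contact_force'])
w=save('wrist','w2.png')[120:370,200:470]
c[330:580,420:690]=w
cv2.imwrite('pics/e.png',c[:,:,::-1])
E
```

```text
[0.56452195 0.173493   0.03594108] [-23.50687868  -1.17203113  17.77827405]
```

The arm stalled at x = 0.5645 with 24 N, within 3 mm of the predicted stop. I'm backing off and going up, then checking.

>>> servo_tool:
  increments:
    - [0,4,0,0,0]
    - [0,10,0,0,0]
    - [0,30,0,0,0]
    - [0,20,0,-30,0]
    - [0,0,0,-55,0]
    - [0,0,0,-60,0]
    - [0,0,0,-60,0]
    - [0,0,0,0,0]

```text
t: 6.85
tool_pos: [0.5105, 0.1755, 0.2489]
tool_rot: [0.036, 3.127, 0.004]
contact_force: [0.0, -0.7, -0.4]
opening: -0.0001
grip_force: 0.0
```

```bash
python3 - <<'E'
from h import *
import json
a=save('scene','s3.png')[195:305,310:450];b=save('side','d3.png')[240:330,205:345]
c=np.zeros((600,800,3),np.uint8)
c[:330,:420]=cv2.resize(a,None,fx=3,fy=3,interpolation=2)
c[330:600,:420]=cv2.resize(b,None,fx=3,fy=3,interpolation=2)
o=get_obs();print(o['tool_pos'],o['tool_rot'],o['contact_force'],o['q'])
json.dump({k:np.array(o[k]).tolist() for k in('tool_pos','tool_rot')},open('o3.json','w'))
w=save('wrist','w3.png')[50:350,230:420]
c[:600,420:800]=cv2.resize(w,None,fx=2,fy=2,interpolation=2)
cv2.imwrite('pics/e.png',c[:,:,::-1])
E
```

```text
[0.50734137 0.17483765 0.24202691] [3.60306746e-02 3.13836635e+00 7.34299127e-04] [-0.53202487 -0.23599394 -0.82951685] [ 1.93241735e-01 -1.80207348e-01  1.77905666e+00 -1.55754458e-04
  1.53969188e+00 -1.35458957e+00]
```

View pics/e.png

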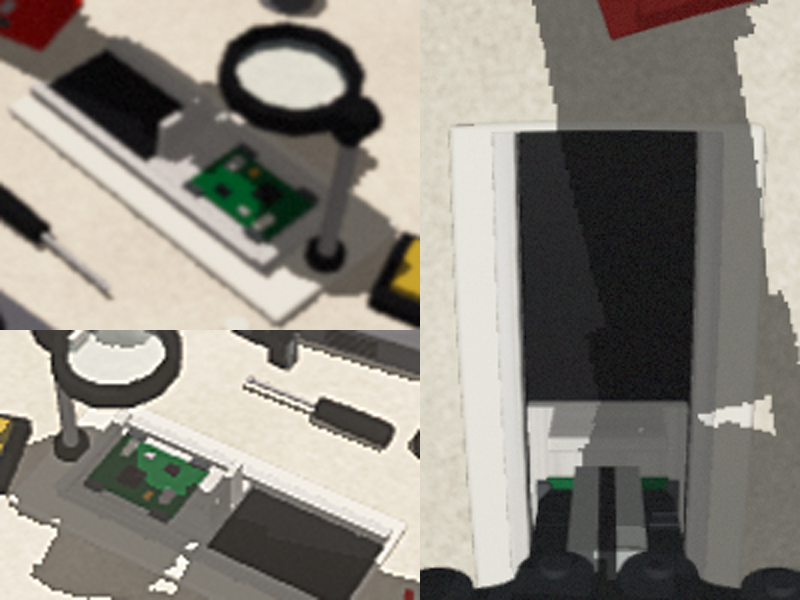

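The carrier sits against the stop in both views (scene crop near (300,200), no dark gap at the front). I'm moving on to the console, where the selector is at q≈0 and needs about 160° clockwise.

>>> servo_tool:
  increments:
    - [0.5,-12,-56,0,0]
    - [0.5,-12,-56,0,0]
    - [0.5,-12,-56,0,0]
    - [0.5,-12,-56,0,0]
    - [0.5,-12,-56,0,0]
    - [0.5,-12,-56,0,0]
    - [0.5,-12,-56,0,0]
    - [0.5,-12,-56,0,0]
    - [0.5,0,0,0,9.7]
    - [0.5,0,0,0,9.7]
    - [0.5,0,0,0,9.7]
    - [0.5,0,0,0,9.7]

```text
t: 8.5
tool_pos: [0.5914, -0.2749, 0.2376]
tool_rot: [-1.084, -2.944, -0.001]
contact_force: [-0.5, -0.1, -0.5]
opening: 0.0425
grip_force: 0.0
```

>>> servo_tool:
  increments:
    - [0.5,0,0,0,9.7]
    - [0.5,0,0,0,9.7]
    - [0.5,0,0,0,9.7]
    - [0.5,0,0,0,9.7]
    - [0.5,0,0,0,0]
    - [0.5,0,0,0,0]

```text
t: 9.25
tool_pos: [0.592, -0.275, 0.2394]
tool_rot: [-1.992, -2.426, 0.001]
contact_force: [-0.1, 0.8, 0.1]
opening: 0.0426
grip_force: 0.0
```

```bash
python3 - <<'E'
from h import *
import json
o=get_obs();print(o['tool_pos'],o['tool_rot'],o['contact_force'],o['q'])
json.dump({k:np.array(o[k]).tolist() for k in('tool_pos','tool_rot')},open('o4.json','w'))
w=save('wrist','w4.png')
E
```

```text
[ 0.59195679 -0.2749906   0.23941408] [-1.99206463e+00 -2.42625737e+00  6.13932442e-04] [-0.10368691  0.80644804  0.06341448] [-5.48778124e-01  1.02468877e-01  1.50838887e+00 -6.70591151e-05
  1.53308452e+00 -7.44688395e-01]
```

View pics/w4.png

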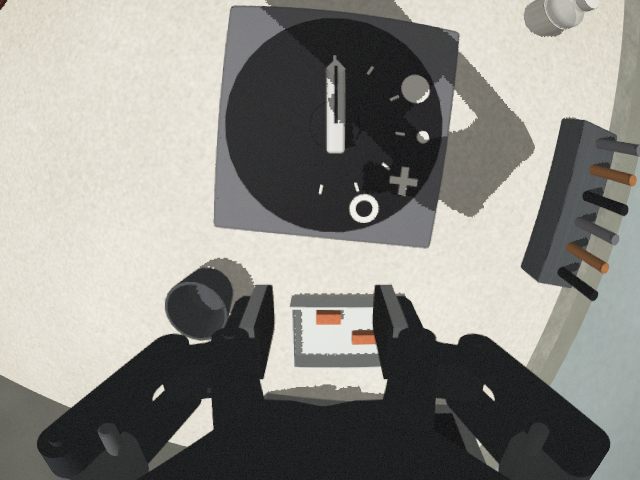

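The wrist view shows the ring at (364,208), cross (403,181), dot (423,137), disc (415,88), and the blade from its nose (335,57) to its tail (336,152).

```bash
python3 - <<'E'
from h import *
import json
from scipy.optimize import least_squares
o=json.load(open('o4.json'))
m=np.array([atz('wrist',u,v,.045,o) for u,v in((415,88),(423,137),(403,181),(364,208))])
q=np.array([1.117,1.676,2.234,2.793])
def f(p):
    a=1.6755-q+p[2];return (np.c_[p[0]+.087*np.cos(a),p[1]+.087*np.sin(a)]-m[:,:2]).ravel()
r=least_squares(f,[.59,-.2,.09]);print(r.x,r.fun.round(4))
S=cv2.imread('pics/scene0.png')
for s in ((415,88),(364,208)):print(atz('wrist',*s,.045,o))
n=atz('wrist',335,57,.083,o);t=atz('wrist',336,152,.083,o)
l1=atz('wrist',335.5,66,.085,o);l2=atz('wrist',336.5,122,.085,o)
for a,b in((n,t),(l1,l2)):
    d=a-b;print(a,b,np.linalg.norm(d),np.degrees(np.arctan2(d[1],d[0])))
print('q0 dir',np.degrees(1.6755+r.x[2]),'axis from blade',t+.024*(n-t)/np.linalg.norm(n-t))
print('tool x',np.degrees(np.arctan2(*Ro.from_rotvec(o['tool_rot']).as_matrix()[[1,0],0])))
# height of disc/ring from two views: scene/side and wrist
A=lambda x,y:((x+.5)/3-.5+195,(y+.5)/3-.5+195)
print(tri([ray('scene',*A(184,434)),ray('wrist',364,208,o)]),tri([ray('scene',*A(262,278)),ray('wrist',335,57,o)]))
T=Ro.from_rotvec(o['tool_rot']).as_matrix();print('tool-frame shift to axis mm',1e3*T.T@(np.r_[r.x[:2],.064]-np.array(o['tool_pos'])))
E
```

```text
[ 0.58818982 -0.20365147  0.09413746] [ 0.0004 -0.0008 -0.0006  0.0001  0.0002  0.0005  0.0001  0.0002]
[ 0.65695601 -0.15003738  0.045     ]
[ 0.63341258 -0.27813041  0.045     ]
[ 0.57536821 -0.1447276   0.083     ] [ 0.59270824 -0.22618318  0.083     ] 0.08328077436029459 102.01756650533791
[ 0.57735615 -0.15283302  0.085     ] [ 0.58782554 -0.2004802   0.085     ] 0.048783828714615826 102.39251249908176
q0 dir 101.39275762923985 axis from blade [ 0.58771116 -0.20270917  0.083     ]
tool x 101.22490268960185
(array([ 0.63345052, -0.27701687,  0.04748094]), [np.float64(0.0007277594068083504), np.float64(0.0007277594068083002)]) (array([ 0.57474821, -0.14503956,  0.07747568]), [np.float64(0.0014083735539430213), np.float64(0.0014083735539430148)])
tool-frame shift to axis mm [ 70.43696709  10.50321175 175.5046414 ]
```

>>> servo_tool:
  increments:
    - [0.5,35,5.3,0,0]
    - [0.5,35.5,5.2,0,0]
    - [0.5,0,0,50,0]
    - [0.5,0,0,50,0]
    - [0.5,0,0,40,0]
    - [0.5,0,0,25,0]
    - [0.5,0,0,10,0]
    - [0.5,0,0,0,0]
    - [0.5,0,0,0,0]

```text
t: 10.42
tool_pos: [0.5903, -0.2046, 0.0679]
tool_rot: [1.994, 2.424, 0.001]
contact_force: [0.1, -0.7, -0.4]
opening: 0.0429
grip_force: 0.0
```

>>> servo_tool:
  increments:
    - [0.5,1.5,-2,3,0]
    - [0.5,0,0,0,0]
    - [0.1,0,0,0,0]
    - [0.1,0,0,0,0]
    - [0.1,0,0,0,0]
    - [0.1,0,0,0,0]
  force: 25

```text
t: 11.18
tool_pos: [0.587, -0.203, 0.0631]
tool_rot: [1.996, 2.426, 0.0]
contact_force: [0.2, -0.2, -1.0]
opening: 0.0084
grip_force: 0.0
```

>>> servo_tool:
  increments:
    - [0,0,0,0,0]
    - [0,0,0,0,0]
    - [0,0,0,0,0]
  force: 25

```text
t: 11.55
tool_pos: [0.587, -0.203, 0.0631]
tool_rot: [-1.996, -2.426, 0.0]
contact_force: [-0.2, -0.4, 0.7]
opening: 0.0001
grip_force: 0.0
```

```bash
python3 - <<'E'
from h import *
import json
o=get_obs();print(o['opening'],o['grip_force'],o['tool_pos'],o['tool_rot'],o['contact_force'])
w=save('wrist','w5.png')[100:400,170:470];s=save('side','d5.png')[170:260,280:400];a=save('scene','s5.png')[240:370,195:345]
c=np.zeros((600,800,3),np.uint8);c[:600-0,:600][:450,:450]=cv2.resize(w,(450,450),interpolation=2)
c[:260,450:800]=cv2.resize(s,(350,260),interpolation=2);c[260:560,450:796]=cv2.resize(a,(346,300),interpolation=2)
cv2.imwrite('pics/f.png',c[:,:,::-1])
E
```

```text
8.208996974738158e-05 0.0 [ 0.58695733 -0.20296751  0.06309517] [-1.99625761e+00 -2.42577900e+00  1.05535238e-05] [-0.2492658  -0.40331602  0.68395277]
```

View pics/f.png

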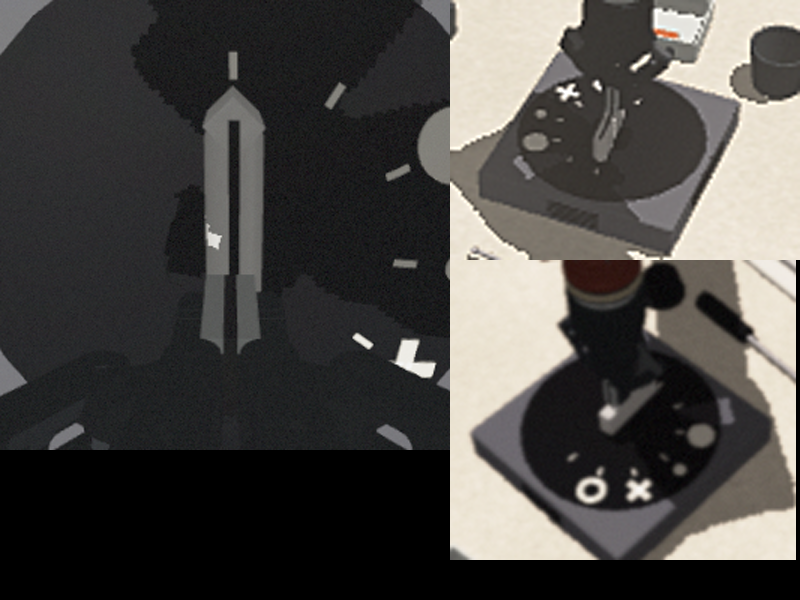

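The shut fingertips appear at row 282 in this view, and at the same row in free air in the earlier wrist views. That puts the real tips about 25 mm above the reported TCP, so they closed just over the blade's top without touching it. I'll open and go down in small steps, watching the force.

>>> servo_tool:
  increments:
    - [0.5,0,0,0,0]
    - [0.5,0,0,0,0]
    - [0.5,0,0,0,0]
    - [0.5,0,0,4,0]
    - [0.5,0,0,4,0]
    - [0.5,0,0,0,0]

```text
t: 12.45
tool_pos: [0.5865, -0.2027, 0.0543]
tool_rot: [-1.996, -2.425, 0.001]
contact_force: [-0.4, 0.1, 0.6]
opening: 0.0427
grip_force: 0.0
```

>>> servo_tool:
  increments:
    - [0.5,0,0,2,0]
    - [0.5,0,0,2,0]
    - [0.5,0,0,0,0]

```text
t: 12.82
tool_pos: [0.5868, -0.2029, 0.0509]
tool_rot: [-1.996, -2.425, 0.0]
contact_force: [0.6, 0.0, -0.9]
opening: 0.0422
grip_force: 0.0
```

>>> servo_tool:
  increments:
    - [0.5,0,0,4,0]
    - [0.5,0,0,3,0]
    - [0.5,0,0,3,0]
    - [0.5,0,0,0,0]
    - [0.1,0,0,0,0]
    - [0.1,0,0,0,0]
    - [0.1,0,0,0,0]
    - [0.1,0,0,0,0]
  force: 25

```text
t: 13.82
tool_pos: [0.5879, -0.2029, 0.0415]
tool_rot: [1.995, 2.424, 0.002]
contact_force: [5.3, 0.6, -1.8]
opening: 0.0152
grip_force: 31.2
```

Gripped: opening 15.2 mm with 31 N. Now the 160° turn.

>>> servo_tool:
  increments:
    - [0.1,0,0,0,6]
    - [0.1,0,0,0,10]
    - [0.1,0,0,0,10]
    - [0.1,0,0,0,10]
    - [0.1,0,0,0,10]
    - [0.1,0,0,0,10]
    - [0.1,0,0,0,10]
    - [0.1,0,0,0,10]
    - [0.1,0,0,0,10]
    - [0.1,0,0,0,4]
    - [0.1,0,0,0,0]

```text
t: 15.2
tool_pos: [0.5873, -0.2023, 0.0415]
tool_rot: [-3.126, -0.304, -0.001]
contact_force: [2.4, 3.5, 0.3]
opening: 0.015
grip_force: 31.5
```

```bash
python3 - <<'E'
from h import *
o=get_obs();T=Ro.from_rotvec(o['tool_rot']).as_matrix()
print(np.degrees(np.arctan2(T[1,0],T[0,0])),o['q'],o['tool_pos'],o['contact_force'],o['wrist_torque'],o['opening'],o['grip_force'])
E
```

```text
11.127965341837164 [-4.52199272e-01  1.98003708e-01  1.74680332e+00  1.42291346e-03
  1.19681186e+00  9.23857157e-01] [ 0.58726012 -0.2023365   0.04145666] [2.3687027  3.47651886 0.34072703] [ 0.61461792 -0.4042444  -0.1109526 ] 0.015023129902349774 31.54397964477539
```

>>> servo_tool:
  increments:
    - [0.1,0,0,0,8]
    - [0.1,0,0,0,10]
    - [0.1,0,0,0,10]
    - [0.1,0,0,0,10]
    - [0.1,0,0,0,10]
    - [0.1,0,0,0,10]
    - [0.1,0,0,0,7]
    - [0.1,0,0,0,4.5]
    - [0.1,0,0,0,0]
    - [0.1,0,0,0,0]

```text
t: 16.45
tool_pos: [0.5876, -0.2018, 0.0415]
tool_rot: [-2.741, 1.53, -0.0]
contact_force: [3.8, 6.0, 2.1]
opening: 0.0151
grip_force: 31.6
```

```bash
python3 - <<'E'
from h import *
o=get_obs();T=Ro.from_rotvec(o['tool_rot']).as_matrix()
print(np.degrees(np.arctan2(T[1,0],T[0,0])),o['tool_pos'],o['contact_force'],o['wrist_torque'],o['opening'],o['grip_force'])
E
```

```text
-58.340284273655904 [ 0.58762334 -0.20177915  0.04147966] [3.78741648 6.00192037 2.06238417] [ 0.88004715 -0.66043552 -0.10715827] 0.015128548563281942 31.572312712669373
```

Within 0.3° of the target. I'll release, rise straight up, and check the blade's direction numerically.

>>> servo_tool:
  increments:
    - [0.5,0,0,0,0]
    - [0.5,0,0,0,0]
    - [0.5,0,0,0,0]
    - [0.5,0,0,0,0]
    - [0.5,0,0,-30,0]
    - [0.5,0,0,-50,0]
    - [0.5,0,0,-60,0]
    - [0.5,0,0,-60,0]
    - [0.5,-40,0,0,0]
    - [0.5,-30,0,0,0]
    - [0.5,0,0,0,0]
    - [0.5,0,0,0,0]

```text
t: 17.95
tool_pos: [0.5504, -0.1437, 0.2411]
tool_rot: [2.742, -1.533, 0.001]
contact_force: [-0.3, 0.1, 0.3]
opening: 0.0425
grip_force: 0.0
```

```bash
python3 - <<'E'
from h import *
o=get_obs();print(o['t'],o['tool_pos'],o['contact_force'])
c=get_calibration('wrist');w=save('wrist','w6.png').astype(float).max(2);save('scene','s6.png');save('side','d6.png')
# bird's-eye rectification of plane z=.085 (blade top) around axis; sample brightness along polar directions
T=Ro.from_rotvec(o['tool_rot']).as_matrix();M=np.array(c['mount'])
def proj(P):
    X=((P-np.array(o['tool_pos']))@T-M[:3,3])@M[:3,:3];r=np.hypot(X[:,0],X[:,1]);th=np.arctan2(r,X[:,2])
    return c['cx']+c['fx']*th*X[:,0]/r,c['cy']+c['fy']*th*X[:,1]/r
def polar(z,r0,r1,ax=(.588,-.203)):
    a=np.radians(np.arange(0,360,1));out=[]
    for r in np.linspace(r0,r1,9):
        P=np.c_[ax[0]+r*np.cos(a),ax[1]+r*np.sin(a),np.full(360,z)]
        u,v=proj(P);out.append(cv2.remap(w.astype(np.float32),u.astype(np.float32)[None],v.astype(np.float32)[None],1)[0])
    return np.array(out).mean(0)
b=polar(.085,.025,.045);m=polar(.045,.080,.094)
print('blade',[(i,int(b[i])) for i in range(280,325,2)],b.argmax(),b.max())
print('marks',[(i-360 if i>180 else i,int(m[i])) for i in range(360) if m[i]>90])
print('ring',proj(np.array([[.6334,-.2778,.045]])),'axis',proj(np.array([[.588,-.203,.085]])))
E
```

```text
17.95 [ 0.55039229 -0.1437375   0.2410753 ] [-0.28523353  0.06963163  0.32473213]
blade [(280, 51), (282, 61), (284, 84), (286, 116), (288, 152), (290, 199), (292, 226), (294, 228), (296, 206), (298, 132), (300, 54), (302, 112), (304, 204), (306, 221), (308, 214), (310, 182), (312, 127), (314, 85), (316, 55), (318, 40), (320, 33), (322, 32), (324, 33)] 293 228.63899
marks [(2, 152), (3, 182), (4, 195), (5, 198), (6, 193), (7, 181), (8, 147), (28, 108), (29, 202), (30, 236), (31, 237), (32, 237), (33, 238), (34, 238), (35, 238), (36, 237), (37, 238), (38, 238), (39, 238), (40, 238), (41, 238), (42, 238), (43, 238), (44, 238), (45, 227), (46, 172), (-68, 191), (-67, 235), (-66, 238), (-65, 222), (-64, 139), (-63, 90), (-55, 112), (-54, 180), (-53, 234), (-52, 238), (-51, 226), (-50, 131), (-34, 112), (-33, 146), (-32, 185), (-31, 220), (-30, 235), (-29, 227), (-28, 214), (-27, 215), (-26, 207), (-25, 216), (-24, 221), (-23, 194), (-22, 154), (-21, 135), (-20, 130), (-19, 110)]
ring (array([321.63634151]), array([39.25089326])) axis (array([320.74230429]), array([128.23767134]))
```

```bash
python3 - <<'E'
from h import *
import json
o=json.load(open('o3.json'))
for u in(300,365):print(atz('wrist',u,251.3,.022,o))
a,b,d=[cv2.imread(f'pics/{n}.png').astype(int) for n in('s2','s3','s6')]
r=np.s_[215:285,360:425]
print(abs(a-b).max(2)[r].mean(),abs(b-d).max(2)[r].mean())
s0=cv2.imread('pics/scene0.png').astype(int);D=abs(s0-d).max(2)
for n,(u,v) in dict(loupe=(287,251),sd=(325,273),bottle=(386,320),reel=(406,187),tray=(203,397),cup=(166,337)).items():print(n,D[v-12:v+12,u-12:u+12].mean())
print(get_obs()['t'],get_obs()['contact_force'])
E
```

```text
[0.57245317 0.14899038 0.022     ]
[0.57409617 0.22119935 0.022     ]
16.97978021978022 31.225494505494506
loupe 25.057291666666668
sd 82.90972222222223
bottle 13.605902777777779
reel 11.265625
tray 15.083333333333334
cup 5.147569444444445
18.1 [ 0.37780045 -0.33153373 -0.43573991]
```

```bash
python3 - <<'E'
from h import *
c=get_calibration('side');R=np.array(c['R']);t=np.array(c['t'])
for f in('d3','d6'):
    im=cv2.imread(f'pics/{f}.png')
    for y in(-.02,0,.02,.035):
        s=np.arange(.10,.155,.003);P=np.array([[.592+a+.022*y,.1726-.022*a+y,.022] for a in s])
        X=P@R.T+t;u=c['fx']*X[:,0]/X[:,2]+c['cx'];v=c['fy']*X[:,1]/X[:,2]+c['cy']
        b=cv2.remap(im,u.astype(np.float32)[None],v.astype(np.float32)[None],1)[0]
        print(f,y,(u[0].round(),v[0].round()),' '.join(f'{int(a*1000)}:{x.max()}' for a,x in zip(s,b)))
im=cv2.imread('pics/side0.png')
for y in(-.02,0,.02):
    s=np.arange(.0,.155,.005);P=np.array([[.592+a+.022*y,.1726-.022*a+y,.022] for a in s])
    X=P@R.T+t;u=c['fx']*X[:,0]/X[:,2]+c['cx'];v=c['fy']*X[:,1]/X[:,2]+c['cy']
    b=cv2.remap(im,u.astype(np.float32)[None],v.astype(np.float32)[None],1)[0]
    print('start',y,' '.join(f'{int(a*1000)}:{x.max()}' for a,x in zip(s,b)))
E
```

```text
d3 -0.02 (np.float64(251.0), np.float64(281.0)) 100:116 103:89 106:75 109:99 112:136 115:140 118:116 121:81 124:67 127:79 130:107 133:122 136:117 139:118 142:122 145:121 148:119 151:123 154:129
d3 0 (np.float64(247.0), np.float64(285.0)) 100:59 103:65 106:73 109:74 112:73 115:72 118:71 121:71 124:70 127:75 130:112 133:117 136:111 139:117 142:121 145:127 148:112 151:74 154:57
d3 0.02 (np.float64(244.0), np.float64(290.0)) 100:62 103:69 106:71 109:71 112:71 115:72 118:72 121:71 124:71 127:76 130:102 133:119 136:117 139:119 142:122 145:125 148:121 151:91 154:54
d3 0.035 (np.float64(241.0), np.float64(293.0)) 100:83 103:89 106:77 109:69 112:68 115:69 118:69 121:67 124:64 127:75 130:112 133:120 136:112 139:119 142:121 145:122 148:123 151:127 154:132
d6 -0.02 (np.float64(251.0), np.float64(281.0)) 100:117 103:92 106:78 109:101 112:138 115:141 118:118 121:82 124:69 127:81 130:109 133:124 136:118 139:119 142:123 145:121 148:120 151:126 154:131
d6 0 (np.float64(247.0), np.float64(285.0)) 100:63 103:66 106:75 109:76 112:75 115:75 118:74 121:73 124:73 127:78 130:114 133:121 136:116 139:120 142:
[... 359 characters left out ...]
115 139:121 142:123 145:125 148:126 151:130 154:135
start -0.02 0:113 5:106 10:246 15:233 20:110 25:130 30:238 35:68 40:68 45:71 50:70 55:71 60:71 65:72 70:70 75:71 80:71 85:71 90:72 95:72 100:73 105:72 110:72 115:69 120:67 125:64 130:105 135:122 140:126 145:126 150:129
start 0 0:75 5:117 10:117 15:115 20:114 25:132 30:207 35:63 40:68 45:70 50:70 55:70 60:71 65:71 70:71 75:72 80:70 85:71 90:71 95:66 100:67 105:66 110:68 115:67 120:68 125:63 130:103 135:123 140:125 145:132 150:92
start 0.02 0:99 5:116 10:115 15:115 20:111 25:135 30:210 35:67 40:69 45:71 50:71 55:70 60:70 65:71 70:70 75:70 80:70 85:70 90:67 95:67 100:66 105:66 110:68 115:69 120:67 125:63 130:101 135:123 140:127 145:131 150:107
```

```bash
python3 - <<'E'
from h import *
c=get_calibration('side');R=np.array(c['R']);t=np.array(c['t'])
def prof(f,y,a0,a1):
    im=cv2.imread(f'pics/{f}.png');s=np.arange(a0,a1,.002);P=np.array([[.592+a+.022*y,.1726-.022*a+y,.022] for a in s])
    X=P@R.T+t;u=c['fx']*X[:,0]/X[:,2]+c['cx'];v=c['fy']*X[:,1]/X[:,2]+c['cy']
    return s,cv2.remap(im,u.astype(np.float32)[None],v.astype(np.float32)[None],1)[0]
for f,a0,a1 in(('side0',0,.042),('side0',.116,.142),('d6',.1,.142)):
    for y in(-.02,0.01):
        s,b=prof(f,y,a0,a1);print(f,y,' '.join(f'{round(a*1000)}:{x[0]}/{x[1]}/{x[2]}' for a,x in zip(s,b)))
E
```

```text
side0 -0.02 0:68/113/55 2:66/110/53 4:70/107/60 6:105/128/106 8:189/202/209 10:233/239/246 12:252/255/255 14:232/242/246 16:185/207/202 18:108/142/106 20:67/110/54 22:57/104/43 24:73/114/62 26:128/156/125 28:206/219/212 30:232/237/238 32:133/136/141 34:71/74/80 36:54/57/62 38:55/59/64 40:60/63/68
side0 0.01 0:62/74/65 2:69/105/61 4:73/119/59 6:71/117/59 8:71/116/60 10:71/115/60 12:72/116/61 14:74/117/62 16:73/116/61 18:72/115/61 20:68/113/57 22:68/112/56 24:91/130/80 26:157/181/157 28:234/241/251 30:208/213/223 32:144/149/157 34:76/81/87 36:48/53/58 38:56/60/65 40:59/63/68
side0 -0.02 116:58/62/69 118:57/62/68 120:56/62/67 122:55/61/66 124:53/58/64 126:53/58/64 128:68/72/78 130:95/100/105 132:110/115/121 134:111/117/123 136:110/116/121 138:111/117/122 140:115/120/126
side0 0.01 116:56/62/67 118:56/62/67 120:57/62/67 122:56/61/66 124:54/60/64 126:53/58/63 128:62/68/72 130:103/109/114 132:118/123/129 134:114/118/124 136:111/115/121 138:109/115/120 140:113/119/125
d6 -0.02 100:73/117/60 102:66/104/56 104:56/80/56 106:60/78/63 108:74/89/79 110:103/114/114 112:122/131/138 114:125/133/141 116:122/131/138 118:106/118/117 120:78/93/84 122:56/73/60 124:51/69/54 126:55/74/59 128:77/90/80 130:103/109/109 132:113/117/122 134:112/116/122 136:109/114/118 138:109/113/118 140:111/116/121
d6 0.01 100:55/59/63 102:56/61/64 104:57/69/63 106:58/75/61 108:58/76/62 110:58/75/62 112:58/75/62 114:58/75/62 116:57/74/61 118:57/74/61 120:58/74/61 122:57/74/60 124:55/73/59 126:63/79/65 128:79/92/82 130:103/111/111 132:112/117/122 134:110/114/120 136:109/113/119 138:109/114/119 140:113/118/123
```

The carrier's rim runs straight into the stop with no dark gap, and the selector points at the ring to within about 1°. Handing in.

```bash
python3 -c "
from station import finish_job
print(finish_job())"
```

```text
the job is handed in; nothing more can be done
None
```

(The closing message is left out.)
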